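Post the bobbin case through the swing flap

TASK

On the ledge of the returns box lies a flat wooden bobbin case. With the fingertips, slide it along the ledge and under the swing flap, pushing the flap open with the case, until it drops off the ledge and lies flat in the bin behind; then draw the fingers back out so that the flap swings fully shut. Only push the case: do not lift or carry it, and leave the reel, jar and tin beside the box where they stand.

Things in the scene. Friction and masses are not known exactly. Their poses are not given: they have to be found in the camera images.
- returns_box: Plywood returns box fixed to the table, 355 mm long (its x) and 150 mm wide. x is the feed direction, z is up; origin on the table below the flap's hinge line, midway across. Loading ledge: x -210 to -8 mm, flat top 38 mm above the table, low rails on both sides (inner faces y +/-69 mm, tops 48 mm above the table).
- ledge_end (a point): Middle of the ledge's end edge, on the ledge's top: box x = -8 mm, 38 mm above the table. Beyond it a square drop of 32 mm into the bin. The case falls in flat once its rear end has been pushed some 15 to 20 mm past this edge; it tips nose down first. Axes as the box.
- bin_floor (a point): Middle of the bin's floor, 6 mm above the table. The bin is open-topped, inside 147 mm long (box x -8 to 139 mm) and 138 mm wide, walls 70 mm high above the table. Axes as the box.
- flap_hinge (a point): Middle of the flap's hinge line: box x = 0, 86 mm above the table, line along the box's y. Carried by a steel ear on each side (x +/-14 mm, y 69 to 75 mm either side, tops 93 mm above the table); nothing joins them overhead, so fingers pointing down can pass between the flap's two arms (clear width 118 mm).
- flap (a joint): Top-hinged gravity flap, rad: 0 = hanging shut, grows swinging inward (box +x) to at most 1.45, never outward. Aluminium plate 130 x 26 x 4 mm, 70 g, on two side arms; shut, the plate spans 40 to 66 mm above the table, open above that. No spring: under 1 N opens it; it falls shut in under 1 s, onto fingers left in its way. About 1.1 rad when riding on the case.
- bobbin_case: Flat wooden sliding-lid case, loose, 90 mm long (its x) by 60 mm wide by 26 mm high, 80 to 180 g; origin at the centre of its underside, z up. It starts on the ledge in front of the flap, its long side roughly along the box's x (up to 0.3 rad askew).
- thread_reel: Bystander: wooden thread reel standing on the table, 42 mm across, 54 mm high, origin at the centre of its underside.
- pin_jar: Bystander: glass jar with metal cap, 44 mm across, 58 mm high, origin at the centre of its underside.
- pin_tin: Bystander: flat round steel tin, 56 mm across, 22 mm high, origin at the centre of its underside.
Things that resemble listed ones, but are neither listed nor needed, are in the scene too. There is more than one size of the bobbin_case; the job needs the middle-sized.

How it is judged:
By the outcome, as a careful person would: the job done as asked, in the order asked, and still so for the second after the job is handed in, with the robot touching nothing.
It also fails if it takes over 38 s, if anything falls off the work surface, if the arm or the gripper's body presses on something with over 40 N, if the wrist force passes 120 N, or if a joint passes its speed limit or range.

ROBOT

A 6-joint arm with a two-finger parallel gripper is mounted at the origin on the work surface. World frame = base frame: x ahead of the robot, y to its left, z up, the work surface at z = 0. Lengths are in m, angles in rad, forces in N, time in s.
With the tool pointing down it reaches from about 0.275 to 0.75 m from the base axis. Payload 10.2 kg.
Tool frame: the origin (TCP) lies between the finger pads; the fingertips stand bot.tip_extent ahead of it and the grasp point (between the pads) lies 2 mm behind it (bot.tip_extent is the distance from the TCP to the fingertips, in m); z points along the fingers, y is the line along which they close (so a half turn about z gives the same grasp; the last joint's range is limited). The gripper opens to 88 mm and grips with 3 to 60 N. Pads are 18 mm wide; open, the fingers measure 123 mm over their backs; the gripper's body (75 mm by 187 mm) begins 45 mm behind the grasp point.
Start: joints at [0.941, 0.313, 1.498, -0, 1.331, -0.223], TCP at [0.208, 0.482, 0.256] pointing down, gripper open.
Joint ranges: [-2.94, 2.94], [-0.97, 2.17], [0.19, 2.56], [-1.23, 4.37], [0.02, 3.11], [-2.88, 2.88]. Speed limits (rad/s): [2.39, 2.39, 3.01, 3.14, 3.14, 3.14].

INTERFACE

Orientations are given as a unit quaternion [w, x, y, z].
In Python, from rig import bot gives the robot as it stands. The module is installed in compiled form; this text tells all that it offers.
- The arm moves only by the tool jog_arm, never from a script. Its argument "plan" is a list of rows, each an object with "travel": the shift along the tool's x, y, z in m, a list of three; "turn": the turn about the tool's z in degrees; "fingers": the finger opening in m, from 0 to 0.0881. In form: [{"travel": [dx, dy, dz], "turn": turn, "fingers": fingers}, ...]. A call has 1 to 8 rows; each row is the pose to reach, as a shift and turn from the pose commanded when the call began, along the tool's axes at that moment; what a row does not reach only later rows make up. A row lasts 1/8 s, in which the tool goes at most 62.5 mm and 10.7 degrees, less where a joint would pass 70% of its speed; a pose out of reach is approached as far as the arm can. A call with a gripper value outside its range is refused whole. The fingers move at their own pace and stop on an object; "force" is the grip in N (left out, the last holds). Time passes only in rows, so rows that repeat a pose let the fingers close. It gives the time, the measured TCP pose, the force, the opening and the grip force at its end, in the units of the state.
- bot.state(): the state, without advancing time (a new reading comes with each control period).
- bot.capture(name): name is "scene" or "top" or "wrist"; returns (picture, depth): 384x512x3 uint8, red, green, blue; 384x512 float32, m along the optical axis (not along the pixel's ray), 0 where there is no reading.
- bot.calibration(name): a dict with "intrinsics" (3x3 intrinsics, pixels), "origin" and "rotation" of the camera in the world. Camera axes: x right, y down, z forward; pixel columns grow to the right and rows downward; lengths in m; the calibration is good to about 2 mm. A picture is of the moment at which its call begins: read the wrist's pose just before it. calibration takes no time and is no camera call; for the wrist camera it gives the pose at the moment of the call.
- bot.hand_in(): hands the job in; it is judged then, once.
Trained networks look in the newest picture that a camera, given by its name, has taken for a name from the list of things; names that differ only in an ending like _2 or _b are one class to them, and where a whole thing is asked for, a point or a joint stands for the part that bears it (a point fixed in the world has none). Each returns a list of dicts, best first, with "score" (0 to 1); they miss things now and then, are a little off and sometimes report something else, mostly with a low value. They report only what shows in the picture. A call takes as long as a camera call. They do not tell look-alikes from the thing itself.
- bot.find_in(camera, query): "rect" ([centre column, centre row, width, height] in pixels, round what is visible of it).
- bot.regions_of(camera, query): "mask" (384x512 bool, what is visible of it) and "rect" ([centre column, centre row, width, height] in pixels, round what is visible of it).
- bot.landmark_of(camera, query): "xy" ([column, row] in pixels: a listed point, or the origin of a listed thing).
The state is a dict: "t": time; "qpos": joint angles; "qd": joint speeds; "joint_torque": joint torques, N m; "eef_pos": TCP position; "tool_rot": TCP orientation; "wrist_force": force on the tool from outside, world axes, zero at the start; "ft_torque": the same for the moment, N m; "grip_width": finger opening in m; "gripper_force": force on a finger pad.
Only numpy, scipy, OpenCV 4.12 (cv2) and the standard library are available. Lean on these libraries where they do the work, as an engineer would, in place of code of your own. Each camera call takes 0.05 s, during which the arm holds its last target. There are 200 camera calls.

## Working session

There is one attempt and no reset: what is moved stays moved. The work goes in short steps, Python scripts to look and compute and a tool call to move; the robot and the scene stay as the last step left them, time stands still between calls to the robot, and variables do not carry over. Pictures are saved under pics/ and viewed, at most 10 in all, crops included, and the job is handed in when it is done.

Besides the shell and the picture viewer there is one more tool, called after "Emit:" in YAML: its name, and indented under it one key for each argument. jog_arm: Moves the arm, as the interface text tells. Its arguments: {"type":"object","properties":{"plan":{"type":"array","items":{"type":"object","properties":{"travel":{"type":"array","items":{"type":"number"}},"turn":{"type":"number"},"fingers":{"type":"number"}}}},"force":{"type":"number"}},"required":["plan"]}

```bash
mkdir -p pics
cat > h.py <<'E'
import numpy as np,cv2
from rig import bot
def world(cal,depth,px):
    K=np.array(cal["intrinsics"]);c,r=px;d=depth[int(round(r)),int(round(c))]
    p=np.array([(c-K[0,2])/K[0,0]*d,(r-K[1,2])/K[1,1]*d,d])
    return np.array(cal["rotation"])@p+np.array(cal["origin"])
def cloud(cal,depth):
    K=np.array(cal["intrinsics"]);v,u=np.mgrid[:384,:512]
    p=np.stack([(u-K[0,2])/K[0,0]*depth,(v-K[1,2])/K[1,1]*depth,depth],-1)
    return p@np.array(cal["rotation"]).T+np.array(cal["origin"])
E
python3 - <<'E'
from h import *
ims=[]
for n in["scene","top"]:
    im,d=bot.capture(n);cal=bot.calibration(n);P=cloud(cal,d)
    im=im.copy()
    for q in["returns_box","bobbin_case","flap","thread_reel","pin_jar","pin_tin"]:
        for k in bot.regions_of(n,q)[:5]:
            m=k["mask"]&(d>0)
            print(n,q,round(k["score"],2),np.round(k["rect"]),np.round(np.median(P[m],0),3), np.round(np.percentile(P[m][:,2],95),3),m.sum())
    for q in["ledge_end","bin_floor","flap_hinge","returns_box"]:
        for k in bot.landmark_of(n,q)[:2]:
            print(n,q,round(k["score"],2),np.round(k["xy"]),np.round(world(cal,d,k["xy"]),3))
    cv2.imwrite(f"pics/{n}0.png",im[...,::-1])
s=bot.state();print(s["t"],s["eef_pos"],s["tool_rot"],s["grip_width"],bot.tip_extent)
E
```

```text
Traceback (most recent call last):
  File "h.py", line 10, in cloud
    return p@np.array(cal["rotation"]).T+np.array(cal["origin"])
           ~^~~~~~~~~~~~~~~~~~~~~~~~~~~~
ValueError: matmul: Input operand 1 has a mismatch in its core dimension 0, with gufunc signature (n?,k),(k,m?)->(n?,m?) (size 4 is different from 3)
```

Rotation is a quaternion.

```bash
cat > h.py <<'E'
import numpy as np,cv2
from scipy.spatial.transform import Rotation as R
from rig import bot
def rot(q): return R.from_quat(np.asarray(q)[[1,2,3,0]])
def cloud(cal,depth):
    K=np.array(cal["intrinsics"]);v,u=np.mgrid[:384,:512]
    p=np.stack([(u-K[0,2])/K[0,0]*depth,(v-K[1,2])/K[1,1]*depth,depth],-1)
    return p@rot(cal["rotation"]).as_matrix().T+np.array(cal["origin"])
E
python3 - <<'E'
from h import *
for n in["scene","top"]:
    im,d=bot.capture(n);cal=bot.calibration(n);P=cloud(cal,d)
    cv2.imwrite(f"pics/{n}0.png",im[...,::-1]); np.savez(f"{n}0.npz",im=im,d=d,P=P)
    for q in["returns_box","bobbin_case","flap","thread_reel","pin_jar","pin_tin"]:
        for k in bot.regions_of(n,q)[:5]:
            m=k["mask"]&(d>0)
            print(n,q,round(k["score"],2),np.round(k["rect"]),np.round(np.median(P[m],0),3), np.round(np.percentile(P[m][:,2],95),3),m.sum())
    for q in["ledge_end","bin_floor","flap_hinge","returns_box"]:
        for k in bot.landmark_of(n,q)[:2]:
            c,r=np.round(k["xy"]).astype(int)
            print(n,q,round(k["score"],2),c,r,np.round(P[r,c],3))
s=bot.state();print(s["t"],s["eef_pos"],s["tool_rot"],s["grip_width"],bot.tip_extent)
E
```

```text
scene returns_box 0.89 [316. 215. 166. 108.] [0.509 0.129 0.038] 0.07 8812
scene bobbin_case 0.83 [271. 187.  40.  36.] [ 0.571 -0.005  0.064] 0.066 896
scene bobbin_case 0.63 [218. 156.  51.  33.] [ 0.578 -0.214  0.035] 0.038 1264
scene bobbin_case 0.61 [209. 220.  27.  27.] [ 0.724 -0.053  0.019] 0.021 466
scene flap 0.73 [328. 200.  28.  38.] [0.498 0.116 0.06 ] 0.085 231
scene thread_reel 0.93 [249. 234.  16.  29.] [0.68  0.054 0.051] 0.056 427
scene thread_reel 0.34 [329. 198.  30.  39.] [0.492 0.114 0.06 ] 0.084 237
scene pin_jar 0.77 [331. 273.  25.  35.] [0.623 0.248 0.052] 0.06 537
scene pin_tin 0.69 [287. 267.  28.  26.] [0.674 0.169 0.022] 0.024 588
scene pin_tin 0.4 [248. 231.  12.  28.] [0.68  0.054 0.052] 0.056 399
scene ledge_end 0.68 319 209 [0.512 0.104 0.036]
scene ledge_end 0.19 347 231 [0.49  0.177 0.005]
scene bin_floor 0.63 347 232 [0.494 0.181 0.009]
scene flap_hinge 0.69 324 197 [0.477 0.085 0.037]
scene flap_hinge 0.63 285 270 [0.681 0.173 0.023]
scene returns_box 0.75 321 222 [0.519 0.121 0.009]
top returns_box 0.55 [215. 239. 183. 117.] [0.51  0.119 0.036] 
[... 262 characters left out ...]
 [362. 217.  67.  65.] [ 0.572 -0.22   0.034] 0.036 2281
top flap 0.62 [202. 246.  24.  61.] [0.511 0.123 0.064] 0.089 249
top thread_reel 0.73 [240. 168.  18.  21.] [0.674 0.049 0.052] 0.055 324
top pin_jar 0.73 [149. 192.  22.  20.] [0.614 0.239 0.056] 0.059 426
top pin_tin 0.79 [188. 168.  28.  27.] [0.671 0.167 0.021] 0.023 544
top ledge_end 0.65 207 239 [0.517 0.116 0.035]
top bin_floor 0.83 175 244 [0.502 0.189 0.006]
top flap_hinge 0.76 198 241 [0.51  0.138 0.005]
top flap_hinge 0.39 154 195 [0.608 0.227 0.054]
top returns_box 0.79 209 234 [0.528 0.112 0.037]
1.15 [0.20774392 0.48216657 0.25574572] [9.74969269e-06 2.01986563e-01 9.79388293e-01 2.04333337e-05] 0.08771030424597881 0.017
```

View pics/scene0.png

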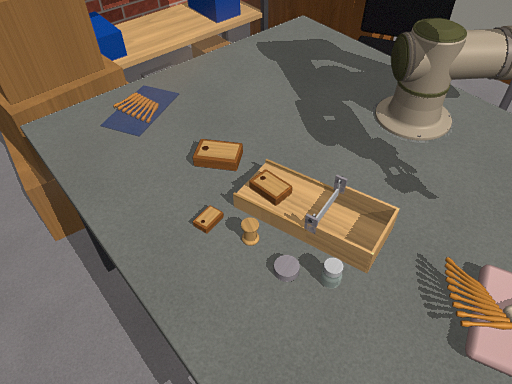

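View pics/top0.png

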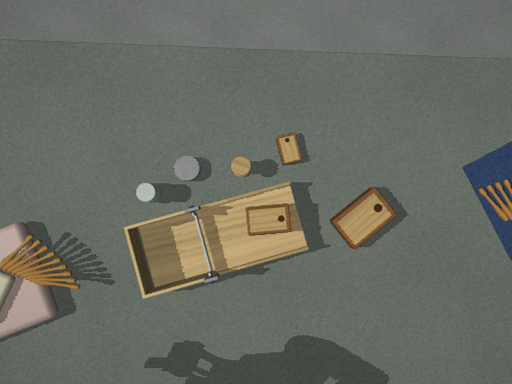

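The candidates in the top picture are the case on the ledge at (269,219), a larger one on the table at (362,217) and a smaller one at (289,147). The one on the ledge is the middle-sized. The flap runs from about (195,210) to (210,279), and the feed direction is image-left. Next I'll measure the frames and check the choice in a crop.

```bash
cat > meas.py <<'E'
from h import *
z=np.load("top0.npz");P,d,im=z["P"],z["d"],z["im"]
bot_z=P[...,2]
ears=P[(d>0)&(bot_z>.086)&(bot_z<.1)&(np.abs(P[...,0]-.52)<.15)&(np.abs(P[...,1]-.12)<.15)]
print(len(ears)); 
_,lab,c=cv2.kmeans(ears[:,:2].astype(np.float32),2,None,(3,50,1e-5),5,0);print("ears",c,np.linalg.norm(c[0]-c[1]),np.bincount(lab[:,0]))
m=(d>0)&(bot_z>.03)&(bot_z<.075);m[:185]=0;m[305:]=0;m[:,:120]=0;m[:,312:]=0
print("box rect",cv2.minAreaRect(P[m][:,:2].astype(np.float32)))
for a in[(slice(190,255),slice(235,310)),(slice(180,255),slice(325,400)),(slice(125,170),slice(272,306))]:
    q=P[a].reshape(-1,3);dd=d[a].ravel()
    h=np.percentile(q[dd>0][:,2],85);s=q[(dd>0)&(np.abs(q[:,2]-h)<.006)&(q[:,2]>.012)]
    print("case",h,cv2.minAreaRect(s[:,:2].astype(np.float32)),len(s))
T=rot(bot.state()["tool_rot"]).as_matrix();print(T)
cv2.imwrite("pics/crop.png",cv2.resize(im[120:310,110:410,::-1],None,fx=2.6,fy=2.6,interpolation=cv2.INTER_CUBIC))
E
python3 meas.py
```

```text
143
ears [[0.44502133 0.10272961]
 [0.5804878  0.14440711]] 0.14173275 [76 67]
box rect ((0.5574500560760498, 0.10355769097805023), (0.22468110918998718, 0.3555763065814972), 17.106689453125)
case 0.06224753918101119 ((0.5638487339019775, -0.011270426213741302), (0.059887923300266266, 0.08978042006492615), 6.7431511878967285) 1233
case 0.034080972368035846 ((0.5717679858207703, -0.22345305979251862), (0.08197899162769318, 0.12263433635234833), 39.77462387084961) 2072
case 0.017506868627420236 ((0.721280038356781, -0.055900689214468), (0.06483755260705948, 0.04296104237437248), 15.67024040222168) 562
[[-9.18402856e-01  3.95646550e-01  2.73519875e-05]
 [ 3.95646551e-01  9.18402856e-01  3.60857217e-05]
 [-1.08429521e-05  4.39629494e-05 -9.99999999e-01]]
```

View pics/crop.png

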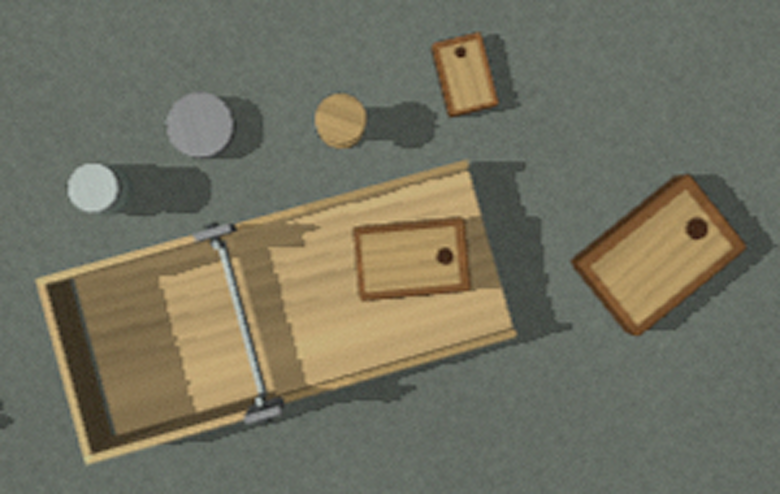

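The crop confirms it: the case on the ledge measures 60 x 90 mm, the large one 82 x 123 and the small one 43 x 65. So the one at crop (412,258) is the case I want. I'll move above a point behind it.

Emit:
jog_arm:
  plan:
    - {"travel": [-0.574, -0.381, 0], "turn": 49.6, "fingers": 0.034}
    - {"travel": [-0.574, -0.381, 0], "turn": 49.6, "fingers": 0.034}
    - {"travel": [-0.574, -0.381, 0], "turn": 49.6, "fingers": 0.034}
    - {"travel": [-0.574, -0.381, 0], "turn": 49.6, "fingers": 0.034}
    - {"travel": [-0.574, -0.381, 0], "turn": 49.6, "fingers": 0.034}
    - {"travel": [-0.574, -0.381, 0], "turn": 49.6, "fingers": 0.034}
    - {"travel": [-0.574, -0.381, 0], "turn": 49.6, "fingers": 0.034}
    - {"travel": [-0.574, -0.381, 0], "turn": 49.6, "fingers": 0.034}

```text
t: 2.15
eef_pos: [0.4818, 0.0614, 0.256]
tool_rot: [0.0, 0.594, 0.804, 0.0]
wrist_force: [0.2, 1.1, 0.3]
grip_width: 0.0339
gripper_force: 0.0
```

```bash
cat >> h.py <<'E'
H=np.array([.5128,.1236]);A=np.radians(107.1);BX=np.array([np.cos(A),np.sin(A)]);BY=np.array([-BX[1],BX[0]])
def box(p): p=np.asarray(p)[...,:2]-H; return np.stack([p@BX,p@BY],-1)
def status():
    s=bot.state();T=rot(s["tool_rot"]).as_matrix();p=s["eef_pos"]
    print("t",s["t"],"box",np.round(box(p),4),"tipz",round(p[2]-bot.tip_extent,4),"w",round(s["grip_width"],4),"F",np.round(s["wrist_force"],2))
    print("tool yaw in box deg",np.degrees(np.arctan2(T[1,0],T[0,0])-A))
    return s,T
def to(bx,by,tipz):
    s,T=status();w=H+bx*BX+by*BY
    print("travel",np.round(T.T@(np.r_[w,tipz+bot.tip_extent]-s["eef_pos"]),4))
E
python3 -c "
from h import *
to(-.23,-.004,.12)"
```

```text
t 2.15 box [-0.0503  0.0479] tipz 0.239 w 0.0339 F [0.23 1.07 0.32]
tool yaw in box deg -0.026252951579404785
travel [-0.1796  0.0519  0.119 ]
```

Emit:
jog_arm:
  plan:
    - {"travel": [-0.06, 0.018, 0], "turn": 0, "fingers": 0.034}
    - {"travel": [-0.12, 0.036, 0.02], "turn": 0, "fingers": 0.034}
    - {"travel": [-0.18, 0.052, 0.05], "turn": 0, "fingers": 0.034}
    - {"travel": [-0.18, 0.052, 0.1], "turn": 0, "fingers": 0.034}
    - {"travel": [-0.18, 0.052, 0.119], "turn": 0, "fingers": 0.034}
    - {"travel": [-0.18, 0.052, 0.119], "turn": 0, "fingers": 0.034}

```text
t: 2.9
eef_pos: [0.583, -0.0933, 0.1354]
tool_rot: [-0.001, 0.594, 0.804, -0.0]
wrist_force: [0.0, -0.3, -0.3]
grip_width: 0.0341
gripper_force: 0.0
```

Run:
```python
from h import *
to(-.225,-.004,.044)
cal=bot.calibration("wrist");im,d=bot.capture("wrist");P=cloud(cal,d)
b=box(P);m=(d>0)&(P[...,2]>.058)&(P[...,2]<.07)&(np.abs(b[...,1])<.06)&(b[...,0]<-.08)&(b[...,0]>-.21)
print("case(box)",cv2.minAreaRect(b[m].astype(np.float32)),m.sum())
cv2.imwrite("pics/w1.png",im[...,::-1])
```

```text
t 2.9 box [-0.2279 -0.0033] tipz 0.1184 w 0.0341 F [ 0.04 -0.33 -0.34]
tool yaw in box deg -0.02080557252290922
travel [0.0028 0.0009 0.0745]
case(box) ((-0.1458105742931366, -0.006652038544416428), (0.06016189232468605, 0.09029549360275269), 79.52462005615234) 15925
```

View pics/w1.png

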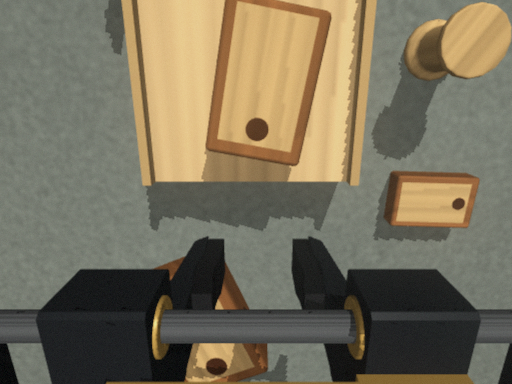

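The wrist view shows the case on the ledge with its rear end at (253,150), clear of the ledge end at row 183. The fingers stand centred behind it. I'll go down and start pushing.

Emit:
jog_arm:
  plan:
    - {"travel": [0, 0.001, 0.04], "turn": 0, "fingers": 0.034}
    - {"travel": [0, 0.001, 0.075], "turn": 0, "fingers": 0.034}
    - {"travel": [0, 0.001, 0.075], "turn": 0, "fingers": 0.034}
    - {"travel": [0.01, 0.001, 0.075], "turn": 0, "fingers": 0.034}
    - {"travel": [0.02, 0.001, 0.075], "turn": 0, "fingers": 0.034}
    - {"travel": [0.03, 0.001, 0.075], "turn": 0, "fingers": 0.034}
    - {"travel": [0.04, 0.001, 0.075], "turn": 0, "fingers": 0.034}
    - {"travel": [0.05, 0.001, 0.075], "turn": 0, "fingers": 0.034}

```text
t: 3.95
eef_pos: [0.5698, -0.0447, 0.062]
tool_rot: [0.0, 0.594, 0.804, 0.0]
wrist_force: [0.7, -1.8, 2.4]
grip_width: 0.0339
gripper_force: 1.1
```

```bash
cat > look.py <<'E'
from h import *
import sys
status()
cal=bot.calibration("wrist");im,d=bot.capture("wrist");P=cloud(cal,d)
b=box(P);m=(d>0)&(P[...,2]>.058)&(P[...,2]<.07)&(np.abs(b[...,1])<.06)&(b[...,0]<-.01)&(b[...,0]>-.21)
if m.sum()>50: print("case(box)",cv2.minAreaRect(b[m].astype(np.float32)),m.sum(), b[m].min(0),b[m].max(0))
im2,_=bot.capture("scene")
big=cv2.resize(im2[130:290,200:420],(528,384),interpolation=cv2.INTER_CUBIC)
cv2.imwrite(sys.argv[1],cv2.resize(np.hstack([im,big])[...,::-1],(800,296)))
E
python3 look.py pics/l1.png
```

```text
t 3.95 box [-0.1777 -0.0049] tipz 0.045 w 0.0339 F [ 0.68 -1.8   2.4 ]
tool yaw in box deg 0.007159892460551893
case(box) ((-0.13152001798152924, -0.0025540366768836975), (0.1097424104809761, 0.06848679482936859), 0.0978555679321289) 34552 [-0.18641806 -0.03685814] [-0.07669491  0.03164325]
```

View pics/l1.png

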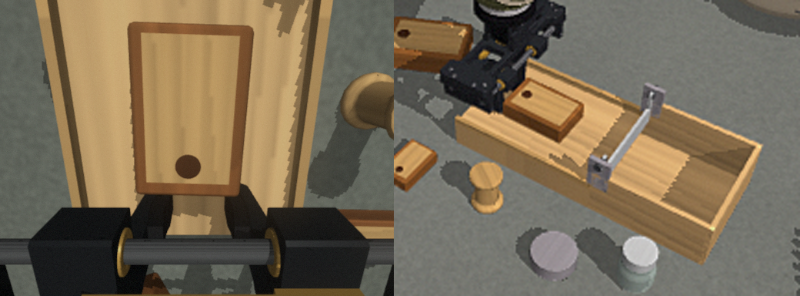

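The case is now square to the fingers, between them in the left half at (190,110), and the flap is still shut. I'll keep pushing.

Emit:
jog_arm:
  plan:
    - {"travel": [0.012, -0.003, 0.002], "turn": 0, "fingers": 0.034}
    - {"travel": [0.024, -0.004, 0.002], "turn": 0, "fingers": 0.034}
    - {"travel": [0.036, -0.004, 0.002], "turn": 0, "fingers": 0.034}
    - {"travel": [0.048, -0.004, 0.002], "turn": 0, "fingers": 0.034}
    - {"travel": [0.06, -0.004, 0.002], "turn": 0, "fingers": 0.034}
    - {"travel": [0.072, -0.004, 0.002], "turn": 0, "fingers": 0.034}
    - {"travel": [0.084, -0.004, 0.002], "turn": 0, "fingers": 0.034}
    - {"travel": [0.096, -0.004, 0.002], "turn": 0, "fingers": 0.034}

```text
t: 5.05
eef_pos: [0.5376, 0.046, 0.0597]
tool_rot: [0.0, 0.594, 0.804, -0.0]
wrist_force: [1.0, -1.6, -0.8]
grip_width: 0.0335
gripper_force: 0.8
```

```bash
python3 look.py pics/l2.png
```

```text
t 5.05 box [-0.0815 -0.0008] tipz 0.0427 w 0.0335 F [ 0.97 -1.62 -0.79]
tool yaw in box deg -0.007688937844578867
case(box) ((-0.0503629595041275, 0.0010188184678554535), (0.08070308715105057, 0.06849119067192078), 0.021466966718435287) 22195 [-0.09072077 -0.03323464] [-0.01000948  0.0352579 ]
```

View pics/l2.png

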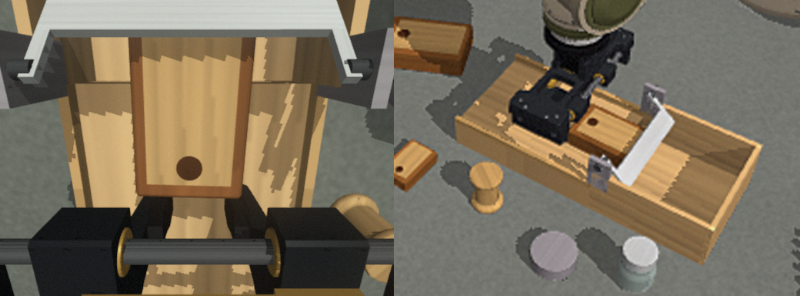

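The flap is riding open on the case at right-half (650,145), and the case is still square. Next I'll push it over the edge.

Emit:
jog_arm:
  plan:
    - {"travel": [0.012, 0, 0], "turn": 0, "fingers": 0.034}
    - {"travel": [0.024, 0, 0], "turn": 0, "fingers": 0.034}
    - {"travel": [0.036, 0, 0], "turn": 0, "fingers": 0.034}
    - {"travel": [0.048, 0, 0], "turn": 0, "fingers": 0.034}
    - {"travel": [0.06, 0, 0], "turn": 0, "fingers": 0.034}
    - {"travel": [0.072, 0, 0], "turn": 0, "fingers": 0.034}
    - {"travel": [0.084, 0, 0], "turn": 0, "fingers": 0.034}
    - {"travel": [0.086, 0, 0], "turn": 0, "fingers": 0.034}

```text
t: 6.15
eef_pos: [0.5123, 0.1279, 0.0598]
tool_rot: [0.0, 0.594, 0.805, -0.0]
wrist_force: [-1.4, -5.2, 1.9]
grip_width: 0.0339
gripper_force: 2.2
```

```bash
python3 look.py pics/l3.png
```

```text
t 6.15 box [ 0.0043 -0.0008] tipz 0.0428 w 0.0339 F [-1.38 -5.24  1.93]
tool yaw in box deg 0.05211402517268802
```

View pics/l3.png

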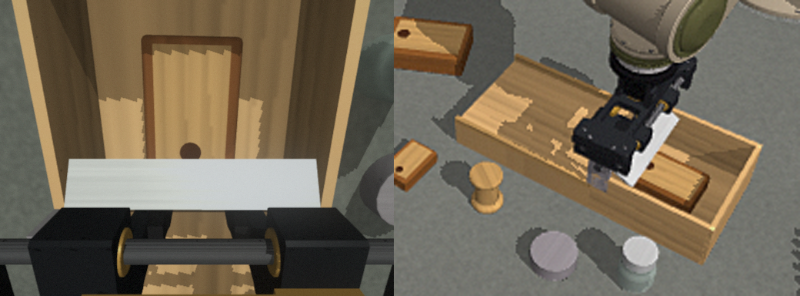

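The case lies in the bin in front of the fingers, at left-half (190,90), with the flap resting against them. I'll check that it lies flat before pulling back.

```bash
cat > flat.py <<'E'
from h import *
import sys
for n in sys.argv[1:]:
    cal=bot.calibration(n);im,d=bot.capture(n);P=cloud(cal,d);b=box(P)
    for x in np.arange(.01,.14,.01):
        m=(d>0)&(np.abs(b[...,0]-x)<.004)&(np.abs(b[...,1])<.02);print(n,round(x,3),m.sum(),np.round(np.median(P[m][:,2]),4) if m.any() else "")
E
python3 flat.py wrist; python3 -c "
from h import *;status()"
```

```text
wrist 0.01 725 0.0848
wrist 0.02 2650 0.0757
wrist 0.03 8323 0.1212
wrist 0.04 2101 0.0328
wrist 0.05 1295 0.0321
wrist 0.06 1365 0.0321
wrist 0.07 1480 0.0321
wrist 0.08 1549 0.0321
wrist 0.09 1667 0.0321
wrist 0.1 1342 0.0316
wrist 0.11 1355 0.0058
wrist 0.12 1429 0.0058
wrist 0.13 2 0.0037
t 6.3 box [ 0.0038 -0.0008] tipz 0.0427 w 0.034 F [-0.69 -2.03 -0.1 ]
tool yaw in box deg -0.022412163165629863
```

The case lies flat, its top at 32 mm all along. I'll draw the fingers straight back out and then lift them.

Emit:
jog_arm:
  plan:
    - {"travel": [-0.015, 0, 0], "turn": 0, "fingers": 0.034}
    - {"travel": [-0.03, 0, 0], "turn": 0, "fingers": 0.034}
    - {"travel": [-0.05, 0, 0], "turn": 0, "fingers": 0.034}
    - {"travel": [-0.08, 0, 0], "turn": 0, "fingers": 0.034}
    - {"travel": [-0.12, 0, 0], "turn": 0, "fingers": 0.034}
    - {"travel": [-0.14, 0, -0.05], "turn": 0, "fingers": 0.034}
    - {"travel": [-0.15, 0, -0.11], "turn": 0, "fingers": 0.034}
    - {"travel": [-0.15, 0, -0.15], "turn": 0, "fingers": 0.034}

```text
t: 7.3
eef_pos: [0.5571, -0.018, 0.2125]
tool_rot: [0.001, 0.595, 0.804, 0.001]
wrist_force: [-0.3, 0.5, 0.7]
grip_width: 0.0343
gripper_force: 0.0
```

Emit:
jog_arm:
  plan:
    - {"travel": [0, 0, 0], "turn": 0, "fingers": 0.034}
    - {"travel": [0, 0, 0], "turn": 0, "fingers": 0.034}
    - {"travel": [0, 0, 0], "turn": 0, "fingers": 0.034}
    - {"travel": [0, 0, 0], "turn": 0, "fingers": 0.034}
    - {"travel": [0, 0, 0], "turn": 0, "fingers": 0.034}
    - {"travel": [0, 0, 0], "turn": 0, "fingers": 0.034}
    - {"travel": [0, 0, 0], "turn": 0, "fingers": 0.034}
    - {"travel": [0, 0, 0], "turn": 0, "fingers": 0.034}

```text
t: 8.3
eef_pos: [0.5566, -0.0159, 0.2098]
tool_rot: [0.0, 0.594, 0.804, 0.0]
wrist_force: [-0.3, -0.8, -0.4]
grip_width: 0.0339
gripper_force: 0.0
```

```bash
python3 look.py pics/l4.png; python3 flat.py wrist
```

```text
t 8.3 box [-0.1462 -0.0008] tipz 0.1928 w 0.0339 F [-0.32 -0.85 -0.41]
tool yaw in box deg -0.007521948905226175
wrist 0.01 0 
wrist 0.02 0 
wrist 0.03 0 
wrist 0.04 0 
wrist 0.05 0 
wrist 0.06 0 
wrist 0.07 0 
wrist 0.08 0 
wrist 0.09 0 
wrist 0.1 0 
wrist 0.11 0 
wrist 0.12 0 
wrist 0.13 0
```

View pics/l4.png

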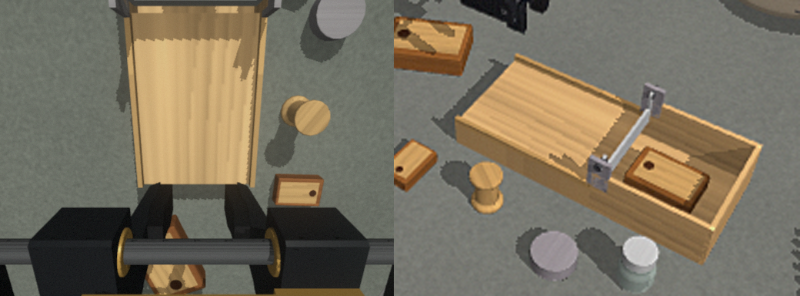

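The case lies flat in the bin at right-half (668,178). The flap hangs shut at (628,135), as in the first picture, and the reel, jar and tin haven't moved. I'll hand in.

```bash
python3 -c "
from rig import bot
print(bot.hand_in())"
```

```text
the job is handed in; nothing more can be done
None
```

The middle-sized bobbin case was pushed under the flap and lies flat in the bin, the flap is shut, the reel, jar and tin were left where they stood, and the job was handed in at about 8.5 s.

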